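# Set the vent gap on a bottle cap for the autoclave

### The job

The empty square glass bottle standing in the divided steel tray is going into the autoclave: screw its cap down until it bottoms out, then back it off a quarter turn so that the bottle can vent. Finish while still gripping the cap at that setting, so that it cannot turn while I tape it, with the bottle standing fully down in its pocket. Do not lift or tip the bottle on the way, and leave the other glassware, the tape and the scissors where they are.

Things in the scene. Friction and masses are not known exactly. Their poses are not given: they have to be found in the camera images.
- tray: Stainless autoclave tray, 140 x 140 mm, 55 mm high, walls and floor 3 mm, divided into 2 x 2 square pockets of 65.6 mm; pocket centres 34.3 mm either side of its middle along its x and y. It is fixed to the bench. Origin: centre of its underside; z up.
- bottle: The square clear glass bottle, 64 x 64 mm, loose, 0.8 mm play all round in one of the tray's pockets (any of the four), whose walls keep it from turning; 0.3 to 0.5 kg, empty. It is the only square bottle and, at 140 mm to the top of its cap when the cap is home, the tallest thing in the tray. Square body up to 86 mm, sloping shoulder to 104 mm, neck 40 mm in diameter with a blue pouring ring (44 mm in diameter, 106 to 110 mm up). Origin: centre of its underside; z up.
- cap_top (a point): Centre of the flat top of the square bottle's screw cap, on the axis of the thread: ribbed blue plastic, 52 mm in diameter, 26 mm high, its skirt hanging 26 mm below this point (a tiny pip moulded near the rim of the top turns with it; the point's x axis points to the pip). The cap has been started on the thread by hand and stays caught on it; do not pull it off. z up.
- cap (a joint): Turn of the cap on its thread, rad, seen from above: 0 is bottomed out (a firm stop), positive is unscrewed (counter-clockwise from above); clockwise screws it down. It starts 2.6 to 4.6 rad open. The thread is right-handed with 4 mm pitch, so the cap sinks 4 mm a full turn; it turns with about 0.04 N m of even friction and stays where it is left.
- small_bottle_a: Bystander: small round clear bottle with a ribbed blue cap, 56 mm in diameter, 95 mm high, loose in a tray pocket. Origin: centre of its underside.
- small_bottle_b: Bystander: the twin of small_bottle_a, in another tray pocket.
- beaker: Bystander: glass beaker, 52 mm in diameter, 70 mm high, in a tray pocket. Origin: centre of its underside.
- flask_a: Bystander: stoppered conical glass flask, 80 mm in diameter at the foot, 141 mm high, on the bench. Origin: centre of its underside.
- flask_b: Bystander: the twin of flask_a, on the bench.
- amber_bottle: Bystander: round amber reagent bottle with a ribbed blue cap, 72 mm in diameter, 152 mm high, on the bench. Origin: centre of its underside.
- tape_roll: Bystander: roll of paper tape lying flat, 100 mm in diameter, 19 mm high, on the bench. Origin: centre of its underside.
- scissors: Bystander: scissors lying flat, about 165 mm long, handles to its -x. Origin: under the pivot.
Mind the look-alikes: they are no part of the job. Leave any turquoise look-alike of the bottle alone. Of the things shaped like the tray, the stainless one is meant.

How it is judged:
By the outcome, as a careful person would: the job done as asked, in the order asked, and still so for the second after the job is handed in, while the arm keeps its last pose, push and grip.
It also fails if it takes over 58 s, if anything falls off the work surface, if the arm or the gripper's body presses on something with over 40 N, if the wrist force passes 120 N, or if a joint passes its speed limit or range.

### The arm

A 6-joint arm with a two-finger parallel gripper is mounted at the origin on the work surface. World frame = base frame: x ahead of the robot, y to its left, z up, the work surface at z = 0. Lengths are in m, angles in rad, forces in N, time in s.
With the tool pointing down it reaches from about 0.25 to 0.8 m from the base axis. Payload 8.5 kg.
Tool frame: the origin (TCP) lies between the finger pads; the fingertips stand 11 mm ahead of it and the grasp point (between the pads) lies 8 mm behind it; y points along the fingers, z is the direction in which the jaws open and shut, and the axes are right-handed (so a half turn about y gives the same grasp; the last joint's range is limited). The gripper opens to 85 mm and grips with 20 to 120 N. Pads are 22 mm wide; open, the fingers measure 114 mm over their backs; the gripper's body (76 mm by 85 mm) begins 54 mm behind the grasp point. The pads swing forward as they close: fully open they stand 13 mm farther back than shut.
Start: joints at [-1.267, 0.238, -0.013, 1.319, 0, 1.571], TCP at [0.157, -0.501, 0.242] pointing down, gripper open.
Joint ranges: [-2.66, 2.66], [-1.03, 1.9], [-1.14, 1.46], [-1.82, 2.27], [-1.45, 1.34], [-3.14, 3.14]. Speed limits (rad/s): [2.22, 2.22, 2.79, 3.14, 3.14, 3.14].

### API

Orientations are given as a rotation vector (axis times angle).
In Python, from station import robot gives the robot as it stands. Calls block until the motion is done:
- robot.goto(position, orientation): joint-space move of the TCP to a pose.
- robot.movel(position, attitude=None, speed=0.15, f_stop=None): straight line of the TCP; attitude=None keeps the orientation; speed is the mean speed in m/s. With f_stop (N) it stops when the force on the tool has changed by that much, and returns True; else False.
- robot.set_joints(angles): joint-space move.
- robot.gripper_to(opening, force=None): opening from 0.0 (shut) to 1.0 (fully open); force is the grip in N (None keeps the last); returns when the fingers have stopped.
- robot.dwell(seconds).
- robot.ik(position, orientation): joint angles nearest the present ones, or None.
- robot.get_image(name): name is "scene" or "top" or "wrist"; returns the picture (480x640x3 uint8, red, green, blue); there is no depth.
- robot.camera_params(name): a dict with "K" (3x3 intrinsics, pixels), "origin" and "rotation" of the camera in the world; the wrist camera has in their place "tool_from_camera" (4x4, takes a point from camera to tool coordinates, whose origin is the TCP and whose axes are the tool frame's). Camera axes: x right, y down, z forward; pixel columns grow to the right and rows downward; lengths in m; the calibration is good to about 2 mm. A picture is of the moment at which its call begins: read the wrist's pose just before it. camera_params takes no time and is no camera call.
A pose or a line that the arm cannot do raises robot.MotionError and nothing moves.
- robot.hand_in(): hands the job in, once; it reports no verdict.
Trained networks look in the newest picture that a camera, given by its name, has taken for a name from the list of things; names that differ only in an ending like _2 or _b are one class to them, and where a whole thing is asked for, a point or a joint stands for the part that bears it (a point fixed in the world has none). Each returns a list of dicts, best first, with "conf" (0 to 1); they miss things now and then, are a little off and sometimes report something else, mostly with a low value. They report only what shows in the picture. A call takes as long as a camera call. They do not tell look-alikes from the thing itself.
- robot.recognise(camera, target): "box" ([centre column, centre row, width, height] in pixels, round what is visible of it).
- robot.trace(camera, target): "mask" (480x640 bool, what is visible of it) and "box" ([centre column, centre row, width, height] in pixels, round what is visible of it).
- robot.pinpoint(camera, target): "pixel" ([column, row] in pixels: a listed point, or the origin of a listed thing).
Readings, each from a call of its own:
- robot.current_time_s(): time.
- robot.current_qpos(): joint angles.
- robot.current_dq(): joint speeds.
- robot.current_effort(): joint torques, N m.
- robot.current_ee_pos(): TCP position.
- robot.current_ee_rot(): TCP orientation.
- robot.current_ft_force(): force on the tool from outside, world axes, zero at the start.
- robot.current_moment(): the same for the moment, N m.
- robot.current_gripper_width(): opening from 0.0 (shut) to 1.0 (fully open).
Only numpy, scipy, OpenCV 4.12 (cv2) and the standard library are available. Lean on these libraries where they do the work, as an engineer would, in place of code of your own. Each camera call takes 0.05 s, during which the arm holds its last target.

## Working session

There is one attempt and no reset: what is moved stays moved. The work goes in short steps, each a Python script; the robot and the scene stay as the last script left them, time stands still between calls to the robot, and variables do not carry over. Pictures are saved under pics/ and viewed, and the job is handed in when it is done.

```bash
ls; mkdir -p pics; python3 - <<'E'
from station import robot
import cv2,numpy as np
for n in ("scene","top"):
    im=robot.get_image(n); cv2.imwrite(f"pics/{n}0.png",im[:,:,::-1])
    p=robot.camera_params(n); print(n,np.round(p["K"],1).tolist(),np.round(p["origin"],4),np.round(p["rotation"],4).tolist())
    for t in ("tray","bottle","cap_top"):
        f=robot.recognise if t!="cap_top" else robot.pinpoint
        for d in f(n,t): print(t,round(d["conf"],2),np.round(d.get("box",d.get("pixel")),1))
print(robot.camera_params("wrist"),robot.current_ee_rot(),robot.current_time_s())
E
```

```text
pics
scene [[439.0, 0.0, 314.0], [0.0, 439.0, 234.3], [0.0, 0.0, 1.0]] [ 1.1926 -0.5485  0.6125] [-1.9498, -0.951, 0.5169]
tray 0.65 [311.2 279.6  81.2  53.1]
tray 0.55 [261.8 232.1  80.3  59.2]
bottle 0.96 [363.1 293.8  41.4  77.3]
bottle 0.8 [312.1 256.7  41.5  56.4]
bottle 0.23 [310.5 282.4  79.   52.9]
cap_top 0.92 [310.6 232.5]
cap_top 0.82 [363.5 258.9]
cap_top 0.41 [116.8 380.7]
top [[595.9, 0.0, 308.2], [0.0, 595.9, 237.9], [0.0, 0.0, 1.0]] [ 0.2861 -0.0641  1.4569] [-2.2105, 2.0014, -0.2041]
tray 0.66 [316.7 242.3  56.6  60.8]
tray 0.56 [307.6 335.1  67.1  63.5]
bottle 0.94 [332.5 227.1  33.3  34.5]
bottle 0.91 [329.1 173.9  31.5  37. ]
cap_top 0.95 [333.1 221.8]
cap_top 0.57 [327.1 168.9]
cap_top 0.36 [495.2 250.4]
{'K': array([[334.85016524,   0.        , 313.14355928],
       [  0.        , 334.85016524, 240.43951475],
       [  0.        ,   0.        ,   1.        ]]), 'tool_from_camera': array([[ 1.39659408e-03,  9.59117888e-01,  2.83003403e-01,
        -7.08888030e-02],
       [ 5.99655618e-04, -2.83004431e-01,  9.59118414e-01,
        -1.31822237e-01],
       [ 9.99998845e-01, -1.16979452e-03, -9.70382743e-04,
        -8.55216610e-04],
       [ 0.00000000e+00,  0.00000000e+00,  0.00000000e+00,
         1.00000000e+00]])} [-0.31508032  2.05808287 -2.05757143] 0.4
```

View pics/scene0.png

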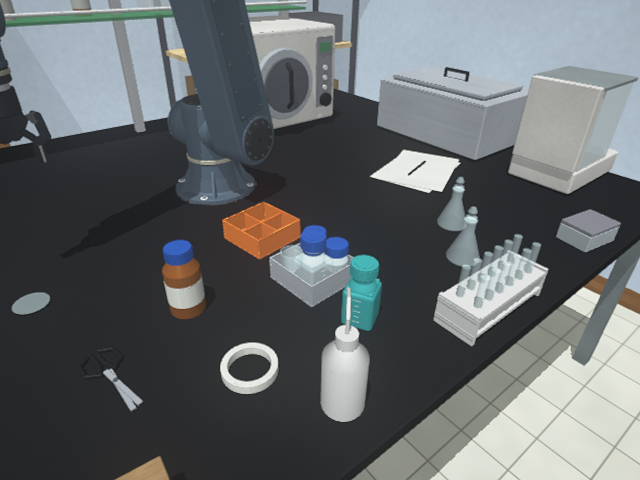

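View pics/top0.png

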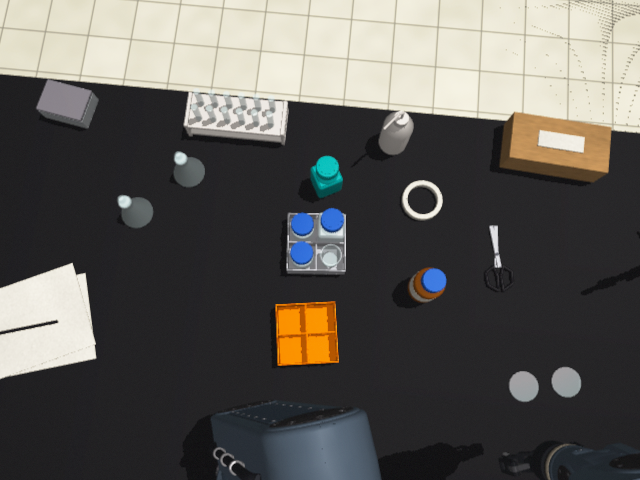

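```bash
cat > h.py <<'E'
from station import robot
import cv2,numpy as np
from scipy.spatial.transform import Rotation as R
def cam(n):
    p=robot.camera_params(n); K=np.array(p["K"])
    if n=="wrist":
        Rt=R.from_rotvec(robot.current_ee_rot()).as_matrix(); t=np.array(robot.current_ee_pos())
        T=np.array(p["tool_from_camera"]); return K,Rt@T[:3,:3],t+Rt@T[:3,3]
    r=np.array(p["rotation"]); r=r if r.shape==(3,3) else R.from_rotvec(r).as_matrix()
    return K,r,np.array(p["origin"])
def ray(c,px):
    K,r,o=c; d=r@np.linalg.inv(K)@np.array([px[0],px[1],1.]); return o,d/np.linalg.norm(d)
def atz(c,px,z):
    o,d=ray(c,px); return o+d*(z-o[2])/d[2]
def tri(rs):
    A=np.zeros((3,3));b=np.zeros(3)
    for o,d in rs:
        P=np.eye(3)-np.outer(d,d);A+=P;b+=P@o
    x=np.linalg.solve(A,b); return x,[np.linalg.norm((np.eye(3)-np.outer(d,d))@(x-o)) for o,d in rs]
def proj(c,X):
    K,r,o=c; v=K@(r.T@(np.array(X)-o)); return v[:2]/v[2]
def att(a): # tool y (fingers) down; tool z (jaw) along angle a in xy
    z=np.array([np.cos(a),np.sin(a),0]);y=np.array([0,0,-1.]);x=np.cross(y,z)
    return R.from_matrix(np.c_[x,y,z]).as_rotvec()
E
python3 - <<'E'
from h import *
s,t=cam("scene"),cam("top")
x,e=tri([ray(s,(310.6,232.5)),ray(t,(333.1,221.8))]);print(x,e)
print("turq",tri([ray(s,(363.5,258.9)),ray(t,(327.1,168.9))]))
Rm=R.from_rotvec(robot.current_ee_rot()).as_matrix();print(np.round(Rm,3), robot.current_ft_force())
a=cv2.imread("pics/scene0.png")[190:340,240:400];b=cv2.imread("pics/top0.png")[140:290,260:420]
cv2.imwrite("pics/crop.png",np.hstack([cv2.resize(a,(400,375)),cv2.resize(b,(400,375))]))
for a in np.arange(-np.pi,np.pi,np.pi/4):
    q=robot.ik([x[0],x[1],0.25],att(a));print(round(a,2),None if q is None else np.round(q,2))
E
```

```text
[ 0.5996351  -0.08543832  0.15085071] [np.float64(0.0023411172337457022), np.float64(0.0023411172337457625)]
turq (array([ 0.72527093, -0.05983338,  0.14472181]), [np.float64(0.003273925459585805), np.float64(0.003273925459586)])
[[-0.954 -0.     0.299]
 [-0.299  0.    -0.954]
 [ 0.    -1.    -0.   ]] [ 0.36766887 -0.0052951   0.26050149]
-3.14 [-0.14  0.38  0.21  1.4   0.   -1.71]
-2.36 [-0.14  0.38  0.21  1.4   0.   -2.5 ]
-1.57 [-0.14  0.38  0.21  1.4   0.    3.  ]
-0.79 [-0.14  0.38  0.21  1.4   0.    2.21]
0.0 [-0.14  0.38  0.21  1.4   0.    1.43]
0.79 [-0.14  0.38  0.21  1.4   0.    0.64]
1.57 [-0.14  0.38  0.21  1.4   0.   -0.14]
2.36 [-0.14  0.38  0.21  1.4   0.   -0.93]
```

View pics/crop.png

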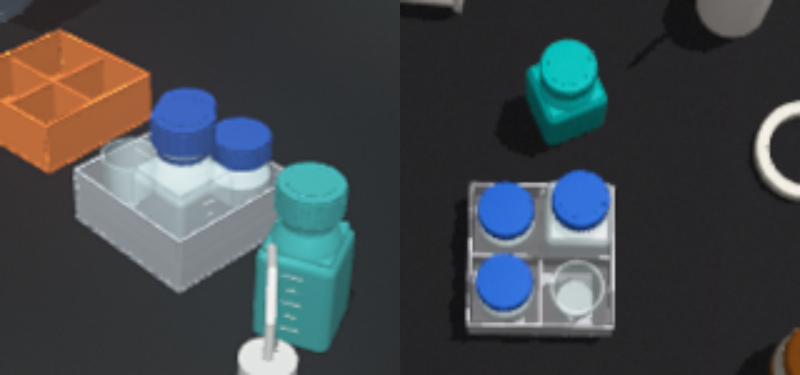

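```bash
python3 - <<'E'
from h import *
P=[0.600,-0.086,0.27]
rs=[]
for i,q6 in enumerate((0.0,-1.4,-2.8)):
    a=1.43-q6
    if i==0: robot.goto(P,att(a))
    else:
        q=np.array(robot.current_qpos()); q[5]=q6; robot.set_joints(q.tolist())
    c=cam("wrist"); im=robot.get_image("wrist"); cv2.imwrite(f"pics/w{i}.png",im[:,:,::-1])
    ds=robot.pinpoint("wrist","cap_top"); print(np.round(robot.current_qpos(),2),[(round(d["conf"],2),np.round(d["pixel"],1).tolist(),np.round(atz(c,d["pixel"],.1455),4).tolist()) for d in ds])
    ds=robot.trace("wrist","cap_top");print([(round(d["conf"],2),np.round(d["box"],0).tolist()) for d in ds])
    np.savez(f"w{i}.npz",K=c[0],r=c[1],o=c[2])
print(robot.current_time_s(),robot.current_ft_force(),robot.current_moment())
E
python3 -c "
import cv2,numpy as np
cv2.imwrite('pics/wall.png',cv2.resize(np.hstack([cv2.imread(f'pics/w{i}.png') for i in (0,2)]),(800,300)))"
```

```text
[-0.14  0.38  0.25  1.45 -0.   -0.  ] [(0.94, [318.6, 243.6], [0.6052, -0.0829, 0.1455]), (0.64, [618.0, 262.4], [0.6559, 0.1556, 0.1455]), (0.6, [364.6, 364.3], [0.7226, -0.0579, 0.1455])]
[(0.83, [321.0, 237.0, 70.0, 69.0]), (0.75, [365.0, 359.0, 60.0, 63.0])]
[-0.14  0.38  0.25  1.45 -0.   -1.4 ] [(0.65, [307.4, 245.3], [0.6054, -0.0804, 0.1455]), (0.56, [182.4, 309.2], [0.724, -0.0598, 0.1455])]
[(0.85, [307.0, 238.0, 66.0, 70.0]), (0.56, [188.0, 296.0, 71.0, 55.0]), (0.17, [311.0, 227.0, 74.0, 92.0])]
[-0.14  0.38  0.25  1.45 -0.   -2.8 ] [(0.76, [304.7, 232.4], [0.6043, -0.0816, 0.1455]), (0.67, [195.9, 95.3], [0.7288, -0.0613, 0.1455])]
[(0.82, [306.0, 229.0, 71.0, 70.0])]
5.5583 [-0.56392637  0.57716069  0.52135408] [ 0.05254005 -0.00227278  0.01366022]
```

View pics/wall.png

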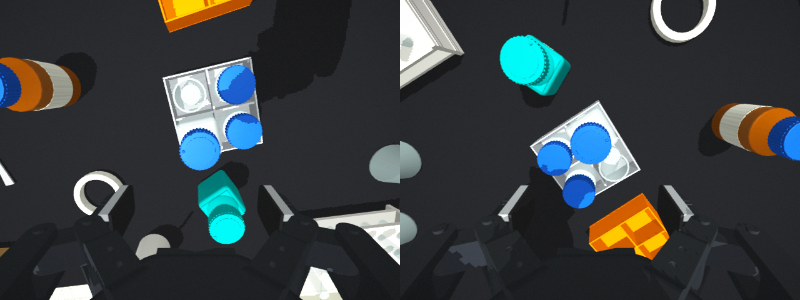

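View pics/w1.png

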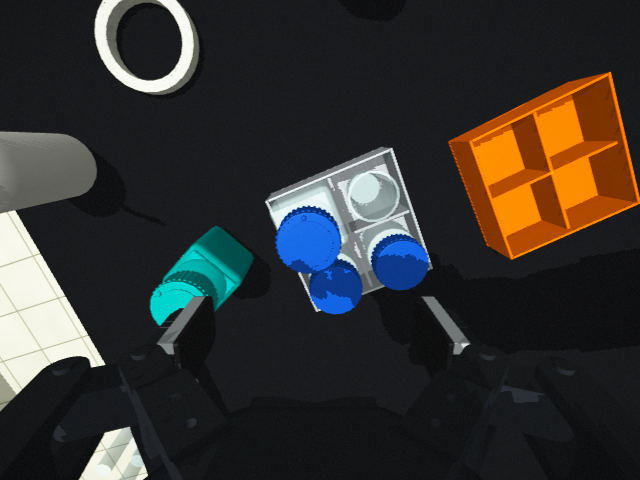

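```bash
python3 - <<'E'
from h import *
px=[(318.6,243.6),(307.4,245.3),(304.7,232.4)]
cs=[];rs=[];cr=[]
for i in range(3):
    z=np.load(f"w{i}.npz");c=(z['K'],z['r'],z['o']);cs.append(c);rs.append(ray(c,px[i]))
x,e=tri(rs);print(x,e)
for i in range(3):
    im=cv2.imread(f"pics/w{i}.png")
    u,v=map(int,px[i]); k=cv2.resize(im[v-45:v+45,u-45:u+45],(800,800),interpolation=cv2.INTER_CUBIC)
    # predicted top circle
    for X,col in((np.array([x[0],x[1],.1455]),(0,255,255)),):
        pts=np.array([(proj(cs[i],X+[.026*np.cos(t),.026*np.sin(t),0])-(u-45,v-45))*800/90 for t in np.linspace(0,6.28,60)])
        for p in pts: cv2.circle(k,tuple(int(w) for w in p),3,col,-1)
    cr.append(cv2.resize(k,(266,266)) if 0 else cv2.resize(k,(400,400),interpolation=cv2.INTER_AREA))
cv2.imwrite("pics/pips.png",np.hstack(cr[:2])); cv2.imwrite("pics/pips2.png",cr[2])
E
```

```text
[ 0.60474696 -0.0821305   0.14901434] [np.float64(0.000849822338842933), np.float64(0.0006785638799284436), np.float64(0.0003229666140518045)]
```

View pics/pips.png

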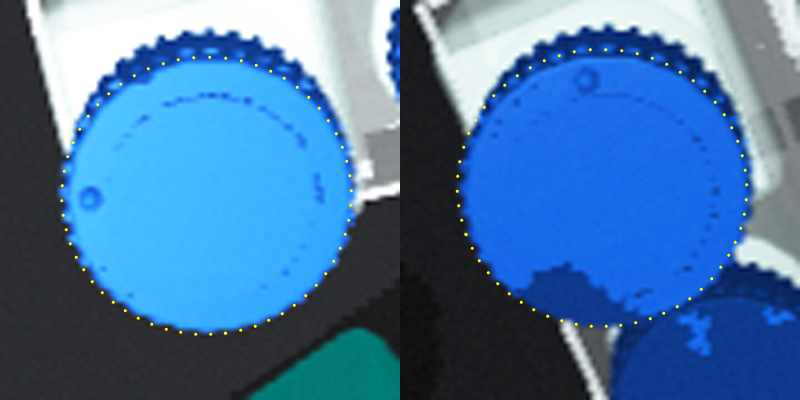

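View pics/pips2.png

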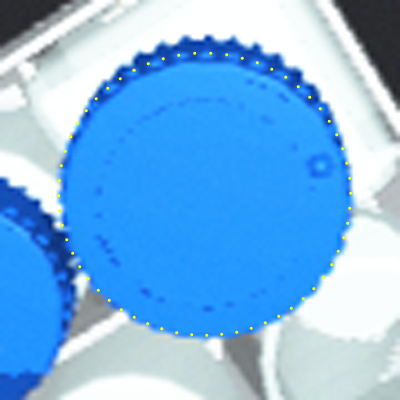

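```bash
cat >> h.py <<'E'
C=np.array([0.6047,-0.0821])
def st(tag=""):
    r=R.from_rotvec(robot.current_ee_rot()).as_matrix()
    print(tag,"t%.2f"%robot.current_time_s(),"p",np.round(robot.current_ee_pos(),4),"a %.3f"%np.arctan2(r[1,2],r[0,2]),"q6 %.3f"%robot.current_qpos()[5],"F",np.round(robot.current_ft_force(),1),"M",np.round(robot.current_moment(),3),"g %.3f"%robot.current_gripper_width(),flush=True)
E
python3 - <<'E'
from h import *
# pip angle
for i,p in enumerate([(318.6,243.6),(307.4,245.3),(304.7,232.4)]):
    z=np.load(f"w{i}.npz");c=(z['K'],z['r'],z['o'])
    cp=[(90,198),(187,80),(320,165)][i]; u,v=int(p[0])-45,int(p[1])-45
    X=atz(c,(u+cp[0]*90/400,v+cp[1]*90/400),.1455); d=X[:2]-C; print("pip",np.arctan2(d[1],d[0]),np.hypot(*d))
a0=1.43+2.9
robot.movel([C[0],C[1],0.20],att(a0),speed=0.1); st("above")
t=robot.current_time_s()
robot.movel([C[0],C[1],0.1998],att(a0-0.3),speed=0.0004); print("dt",robot.current_time_s()-t); st()
robot.movel([C[0],C[1],0.20],att(a0),speed=0.0004); st()
E
```

```text
pip -1.7250372533166944 0.020951853395152237
pip -1.7622349828905304 0.02073377791109013
pip -1.7685019176595016 0.02136899261881104
above t6.41 p [ 0.605  -0.0822  0.2006] a -1.953 q6 -2.894 F [0.2 0.3 1.1] M [ 0.005  0.015 -0.029] g 0.998
dt 0.4500000000000002
 t6.86 p [ 0.605  -0.0822  0.2004] a -2.250 q6 -2.597 F [-0.2 -0.4 -0.3] M [ 0.047 -0.028 -0.011] g 1.000
 t7.31 p [ 0.6048 -0.0821  0.2002] a -1.955 q6 -2.892 F [-0.5  0.4 -0.3] M [-0.006 -0.007 -0.003] g 1.002
```

```bash
cat >> h.py <<'E'
def rd(n=8):
    f=[];m=[]
    for _ in range(n):
        robot.dwell(0.02); f.append(robot.current_ft_force()); m.append(robot.current_moment())
    return np.mean(f,0),np.mean(m,0)
E
python3 - <<'E'
from h import *
a0=1.43+2.9
f0,m0=rd();print(np.round(f0,2),np.round(m0,3))
print(robot.movel([C[0],C[1],0.125],att(a0),speed=0.06,f_stop=8)); st("down")
robot.gripper_to(0.0,force=40); st("grip")
f,m=rd();print(np.round(f-f0,2),np.round(m-m0,3))
np.save("fm0.npy",np.r_[f0,m0])
for n in("scene","wrist"): cv2.imwrite(f"pics/g_{n}.png",robot.get_image(n)[:,:,::-1])
a=cv2.imread("pics/g_scene.png")[160:310,240:400]
cv2.imwrite("pics/g.png",np.hstack([cv2.resize(a,(400,375)),cv2.resize(cv2.imread("pics/g_wrist.png"),(400,375))]))
E
```

```text
[0.3  0.21 0.31] [-0.002  0.006 -0.003]
False
down t8.84 p [ 0.605  -0.0821  0.1254] a -1.953 q6 -2.894 F [ 0.3  0.8 -0.3] M [-0.061  0.006 -0.016] g 0.998
grip t9.25 p [ 0.6049 -0.0821  0.1254] a -1.953 q6 -2.894 F [-0.4  0.5  4.6] M [ 0.027  0.164 -0.026] g 0.596
[-1.05  0.18  3.86] [0.102 0.155 0.017]
```

View pics/g.png

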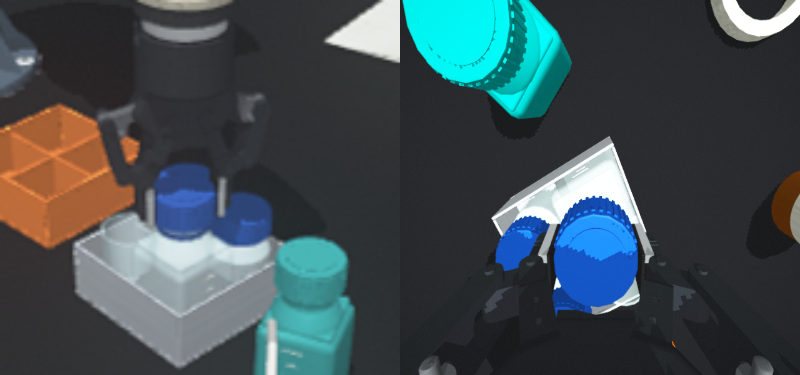

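```bash
python3 - <<'E'
from h import *
z=np.load("fm0.npy"); a0=1.43+2.9; z0=0.125; tot=0; log=[]
k=0.004/(2*np.pi)
while tot<4.75:
    s=0.3 if tot<2.1 else 0.06
    tot+=s
    robot.movel([C[0],C[1],z0-k*tot],att(a0-tot),speed=0.00045)
    f,m=rd(4); f-=z[:3]; m-=z[3:]
    log.append((tot,f[2],m[2]))
    if s>.1 or int(tot/0.06)%4==0: print("%.2f q6 %.3f F %s M %s"%(tot,robot.current_qpos()[5],np.round(f,1),np.round(m,3)))
    if f[2]>15 or f[2]<-1.5 or np.hypot(*f[:2])>12 : print("force",f,m); break
    if m[2]>0.2: print("STOP",tot,f,m); break
st("end"); np.save("tot.npy",[tot]); print(np.round(log[-6:],3))
E
```

```text
0.30 q6 -2.594 F [-0.6  1.2  4.9] M [ 0.293  0.11  -0.059]
0.60 q6 -2.296 F [-0.1  1.7  4.9] M [ 0.392 -0.032 -0.063]
0.90 q6 -1.999 F [0.5 1.7 5.4] M [ 0.517 -0.193 -0.04 ]
1.20 q6 -1.701 F [2.  2.2 5.3] M [ 0.418 -0.4   -0.056]
1.50 q6 -1.401 F [1.4 2.  5.1] M [ 0.407 -0.322 -0.038]
1.80 q6 -1.101 F [1.5 1.9 4.8] M [ 0.38  -0.378 -0.025]
2.10 q6 -0.801 F [2.3 1.3 4.7] M [ 0.282 -0.468 -0.017]
2.16 q6 -0.741 F [1.9 1.2 5.3] M [ 0.286 -0.479 -0.064]
2.40 q6 -0.500 F [2.2 0.6 4.6] M [ 0.161 -0.524 -0.036]
2.64 q6 -0.260 F [ 3.2 -0.2  5.3] M [ 0.017 -0.577 -0.025]
2.88 q6 -0.020 F [ 2.6 -1.4  5.3] M [-0.113 -0.579 -0.035]
3.12 q6 0.220 F [ 2.  -1.2  5.1] M [-0.209 -0.585 -0.039]
3.36 q6 0.460 F [ 1.6 -2.1  5.3] M [-0.373 -0.459 -0.04 ]
3.60 q6 0.700 F [ 1.5 -2.2  5.3] M [-0.425 -0.369 -0.046]
3.84 q6 0.940 F [ 1.2 -1.9  5.3] M [-0.454 -0.296 -0.039]
4.08 q6 1.180 F [ 0.5 -2.   5.7] M [-0.5   -0.165 -0.056]
4.38 q6 1.480 F [ 0.2 -2.7  6.2] M [-0.482 -0.048 -0.038]
STOP 4.559999999999998 [ 0.99410648 -3.44395741  5.70894878] [-0.66260703 -0.30296213  0.88054252]
end t26.08 p [ 0.6052 -0.0829  0.1225] a -0.224 q6 1.659 F [ 1.  -2.8  6.1] M [-0.666 -0.348  0.836] g 0.600
[[ 4.26   6.357 -0.045]
 [ 4.32   6.429 -0.036]
 [ 4.38   6.212 -0.038]
 [ 4.44   6.035 -0.043]
 [ 4.5    6.361  0.148]
 [ 4.56   5.709  0.881]]
```

```bash
python3 - <<'E'
from h import *
z=np.load("fm0.npy"); a0=1.43+2.9; z0=0.125; k=0.004/(2*np.pi)
cur=4.56
seq=[4.53,4.50,4.47,4.44,4.41,4.35]
for tot in seq:
    robot.movel([C[0],C[1],z0-k*tot],att(a0-tot),speed=0.00045)
    f,m=rd(5); f-=z[:3]; m-=z[3:]; print("%.3f q6 %.4f F %s M %s"%(tot,robot.current_qpos()[5],np.round(f,1),np.round(m,3)))
st()
cv2.imwrite("pics/b_wrist.png",robot.get_image("wrist")[:,:,::-1])
E
```

```text
4.530 q6 1.6297 F [ 1.4 -3.   5.6] M [-0.584 -0.36   0.303]
4.500 q6 1.6000 F [ 1.6 -2.6  5.1] M [-0.517 -0.402  0.057]
4.470 q6 1.5701 F [ 1.6 -2.7  5. ] M [-0.528 -0.399  0.029]
4.440 q6 1.5400 F [ 1.8 -3.3  5.5] M [-0.501 -0.424  0.037]
4.410 q6 1.5100 F [ 1.8 -2.9  5.1] M [-0.519 -0.456  0.03 ]
4.350 q6 1.4500 F [ 2.2 -3.3  5.4] M [-0.532 -0.458  0.037]
 t28.08 p [ 0.6053 -0.0829  0.1226] a -0.015 q6 1.450 F [ 2.3 -2.5  5.9] M [-0.572 -0.445  0.   ] g 0.597
```

View pics/b_wrist.png

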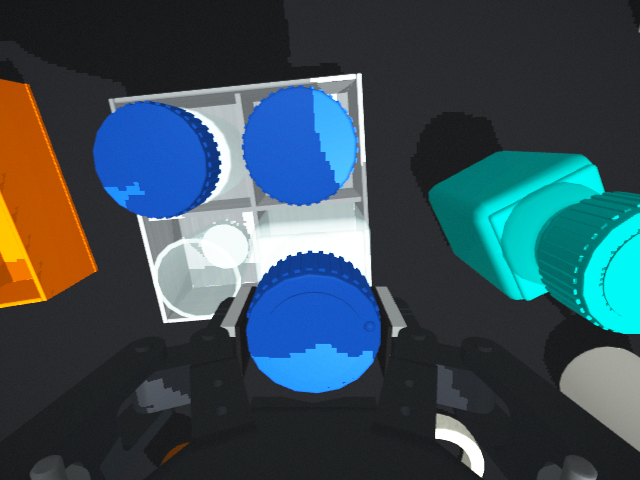

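```bash
python3 - <<'E'
from h import *
c=cam("wrist")
im=cv2.imread("pics/b_wrist.png"); cv2.imwrite("pics/bz.png",cv2.resize(im[240:400,230:400],(680,640) if 0 else (637,600),interpolation=cv2.INTER_CUBIC))
ct=np.r_[robot.current_ee_pos()[:2],.143]
print("centre px",proj(c,ct))
X=atz(c,(369,326),.143);d=(X-ct)[:2];print(np.arctan2(d[1],d[0]),np.hypot(*d),"expected",-1.752-4.35+2*np.pi, "if tracked to stop")
E
```

```text
centre px [316.21924603 340.09900762]
0.28065036011419375 0.02067458476360136 expected 0.1811853071795868 if tracked to stop
```

View pics/bz.png

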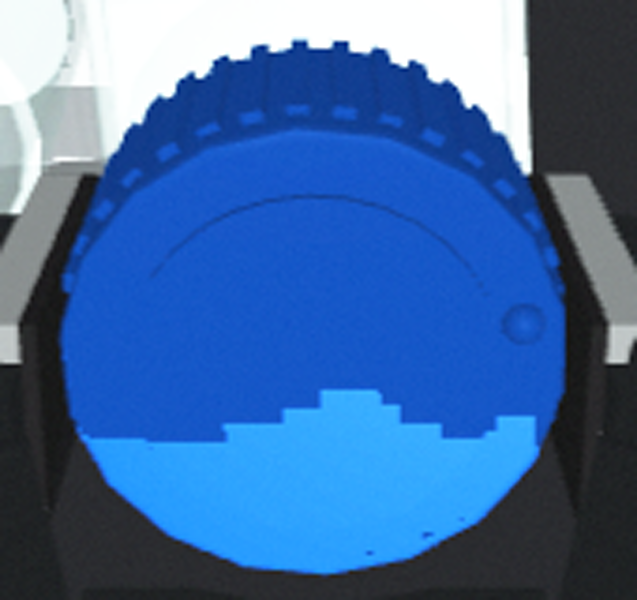

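```bash
python3 - <<'E'
from h import *
z=np.load("fm0.npy"); a0=1.43+2.9; z0=0.125; k=0.004/(2*np.pi)
for tot in [4.1,3.8,3.5,3.2,2.914]:
    robot.movel([C[0],C[1],z0-k*tot],att(a0-tot),speed=0.00045)
    f,m=rd(4); f-=z[:3]; m-=z[3:]; print("%.3f q6 %.4f F %s M %s"%(tot,robot.current_qpos()[5],np.round(f,1),np.round(m,3)))
robot.dwell(0.5);st()
c=cam("wrist");ct=np.r_[robot.current_ee_pos()[:2],.144];print("centre",proj(c,ct))
for n in("scene","wrist","top"): cv2.imwrite(f"pics/f_{n}.png",robot.get_image(n)[:,:,::-1])
e=-1.752-2.914+2*np.pi; print("pip expected px",proj(c,ct+.021*np.array([np.cos(e),np.sin(e),0])))
cv2.imwrite("pics/f.png",np.hstack([cv2.resize(cv2.imread("pics/f_scene.png")[160:310,240:400],(400,375)),cv2.resize(cv2.imread("pics/f_wrist.png")[140:440,150:470],(400,375))]))
E
```

```text
4.100 q6 1.2000 F [ 1.4 -2.6  4.3] M [-0.343 -0.529  0.033]
3.800 q6 0.9000 F [ 3.  -2.   5.4] M [-0.304 -0.589  0.076]
3.500 q6 0.6000 F [ 2.3 -1.3  5.3] M [-0.2   -0.618  0.028]
3.200 q6 0.3000 F [ 2.1 -0.6  5.6] M [-0.062 -0.6    0.015]
2.914 q6 0.0140 F [ 2.8 -0.3  5.4] M [ 0.049 -0.614  0.04 ]
 t31.15 p [ 0.6056 -0.0824  0.1237] a 1.422 q6 0.014 F [2.5 0.1 4.2] M [ 0.041 -0.623 -0.005] g 0.597
centre [312.12647654 341.35768837]
pip expected px [366.78148793 331.83305622]
```

View pics/f.png

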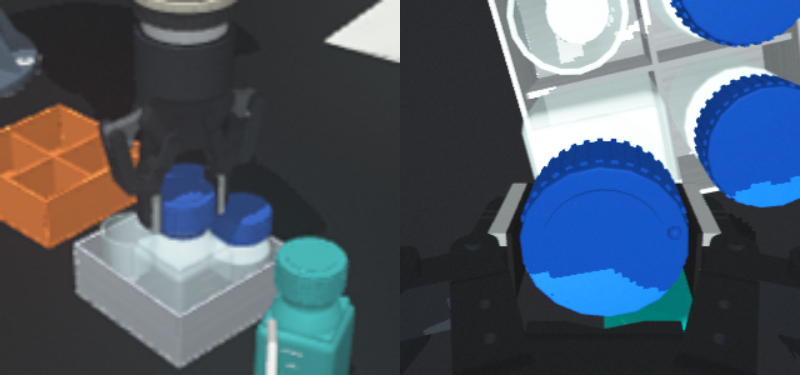

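View pics/f_top.png

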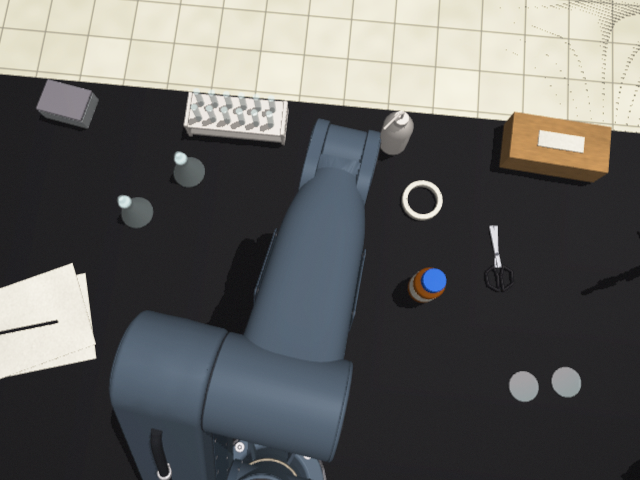

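```bash
python3 - <<'E'
from h import *
robot.dwell(0.3);st();robot.hand_in()
E
```

```text
t31.60 p [ 0.6056 -0.0823  0.1237] a 1.422 q6 0.014 F [ 2.7 -0.1  6. ] M [ 0.048 -0.614  0.06 ] g 0.601
the job is handed in; nothing more can be done
```

I screwed the cap of the square bottle in the steel tray down to its stop, backed it off a quarter turn and handed the job in at 31.6 s, still gripping the cap at about 40 N. One grip was enough for the whole turn.

- **Bottoming out:** the cap reached its stop after about 4.50 rad clockwise, where the twisting moment rose sharply to 0.88 N m.
- **Back-off:** I turned it back to about 1.58 rad from the stop. This could be off by up to about 0.05 rad, because the bottle can turn slightly within its pocket play and I did not measure that.
- **Cap slip:** the pip kept the same place relative to the gripper through the back-off, so the cap did not slip. Before that, its measured angle was about 0.1 rad off the expected value. I put that down to pixel and centre error; by the visible centre of the cap the two agree.
- **Bottle:** the gripper pressed down on it with about 4 to 6 N from gripping to hand-in, so it was never pulled upward and still stands down in its pocket.
- **Other things:** the flasks, amber bottle, tape and scissors are unmoved in the last top picture. The arm hides the tray there, but the scene and wrist views show the tray glassware and the turquoise bottle apparently undisturbed.
- **Odd reading:** the small moment while the cap turned freely (about 0.04 N m) had the opposite sign to what I expected from friction. I did not find out why; it is close to the sensor's noise.

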